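# Index and lock a welding turntable

## Task

Lock the welding turntable for the next weld: push its faceplate round until the slot with the yellow paint marks faces the lock bolt, then push the bolt's red upturned end until the bolt is fully home in that slot. Do it by pushing with the fingers only: do not grip the work on the faceplate or the bolt, and leave the other things on the bench where they are.

Things in the scene. Friction and masses are not known exactly. Their poses are not given: they have to be found in the camera images.
- turntable: Green base of the welding turntable, fixed; origin on the bench (z = 0) on the vertical turning axis, z up. Foot 190 x 190 x 12 mm. On it turns a round steel faceplate, 240 mm diameter, 16 mm thick, top at z = 80 mm, with four open slots in its rim 90 degrees apart, 26 mm wide (34 at the chamfered mouth), 42 mm deep. The lock bolt lies on the base's -y side and slides along the base's +y, towards the axis.
- faceplate (a joint): Angle of the faceplate about the base's vertical axis, rad, positive anticlockwise from above. 0: the yellow-marked slot faces the bolt exactly (points along the base's -y). Starts at 0.45 to 1.3, so turn it clockwise. Turns both ways and stays where it is left: 0.22 N m of friction, about 3 N at 75 mm from the axis.
- marked_slot (a point): Middle of the mouth of the marked slot: on the rim, 120 mm from the axis, at the faceplate's top surface (z = 80 mm). Yellow paint patches lie on both sides of this slot and at its inner end; the other three slots are bare.
- work_top (a point): On the turning axis, on top (z = 140 mm) of the work clamped to the faceplate: a brown square steel tube with closed ends, 190 long, 60 wide, 60 high (z = 80 to 140 mm), centred on the axis. A clamp strap 26 mm wide and 125 mm long crosses its middle, on two studs 45 mm either side of the tube's centre line (nuts up to z = 158 mm). The flanks are free towards both ends: a good place to push.
- work_end (a point): Middle of the top edge of one end of the tube, 95 mm from the axis, z = 140 mm; 90 degrees anticlockwise from the marked slot, seen from above. The point's x axis points outwards along the tube, y across it, z up. Pushing the tube's +y flank near this end towards -y turns the faceplate clockwise.
- lock_bolt (a joint): Travel of the lock bolt towards the axis, m. 0: drawn back, nose 8 mm clear of the rim (starts at 0 to 0.006). 0.045: fully home, upturned end against the guide, nose 37 mm deep in the slot. 3.5 N of friction; stays where left. Flat bar 22 x 10 mm at z = 67 to 77 mm; its nose tapers over 14 mm to 8 mm wide and draws a slot up to 10 mm off into line. Further off it stops on the rim.
- bolt_push (a point): Middle of the outer face (away from the axis) of the bolt's red upturned end, at z = 120 mm; moves with the bolt. That end is 22 mm wide, 10 mm thick along the travel, and stands from z = 77 to 140 mm with nothing behind it. The point's +y axis is the way to push. Fixed guide in front of it: 48 mm wide, from 132 to 188 mm from the turning axis, top at z = 91 mm.
- gel_jar: Loose white jar with blue lid, 64 mm diameter, 56 mm high, near the bolt; origin at its underside. Leave alone.
- magnet_square: Loose red welding magnet lying flat, 90 x 72 x 16 mm, near the bolt; origin at its underside. Leave alone.
- tube_offcut: Loose brown offcut of 40 mm square tube standing on end, 55 mm high, beside the faceplate; origin at its underside. Leave alone.
- chipping_hammer: Loose chipping hammer lying flat, 280 mm long, head at its +x end; origin near its middle on the bench. Leave alone.
- wire_brush: Loose wooden wire brush lying bristles up, 270 mm long, 34 mm high; origin near its middle on the bench. Leave alone.
- welding_pliers: Loose pliers with orange grips, 195 mm long, lying flat; origin under the pivot. Leave alone.
- spray_bottle: Loose white and green spray bottle, 76 mm diameter, 238 mm high; origin at its underside. Leave alone.

How it is judged:
By the outcome, as a careful person would: the job done as asked, in the order asked, and still so for the second after the job is handed in, with the robot touching nothing.
It also fails if it takes over 51 s, if anything falls off the work surface, if the arm or the gripper's body presses on something with over 40 N, if the wrist force passes 120 N, or if a joint passes its speed limit or range.

## Robot

A 6-joint arm with a two-finger parallel gripper is mounted at the origin on the work surface. World frame = base frame: x ahead of the robot, y to its left, z up, the work surface at z = 0. Lengths are in mm, angles in rad, forces in N, time in s.
With the tool pointing down it reaches from about 400 to 925 mm from the base axis. Payload 12.5 kg.
Tool frame: the origin (TCP) lies at the very end of the fingers, on their centre line; the grasp point (between the pads) lies 19 mm behind it (env.grip_point_offset is the distance from the TCP to the grasp point, in mm); z points along the fingers, y is the direction in which the jaws open and shut (so a half turn about z gives the same grasp; the last joint's range is limited). The gripper opens to 95 mm and grips with 3 to 60 N. Pads are 20 mm wide; open, the fingers measure 119 mm over their backs; the gripper's body (75 mm by 180 mm) begins 59 mm behind the grasp point.
Start: joints at [1.201, 0.491, 1.559, -0, 1.092, -0.106], TCP at [162.952, 603.402, 214.661] pointing down, gripper open.
Joint ranges: [-3.1, 3.1], [-0.84, 2.19], [0.05, 2.79], [-1.13, 4.28], [0.06, 2.93], [-2.69, 2.69]. Speed limits (rad/s): [2.22, 2.22, 2.79, 3.14, 3.14, 3.14].

## Interface

Orientations are given as [roll, pitch, yaw] about the fixed x, y, z axes, in that order (R = Rz(yaw) Ry(pitch) Rx(roll)).
In Python, from cell import env gives the robot as it stands.
- The arm moves only by the tool drive_tool, never from a script. Its argument "commands" is a list of rows, each an object of numbers: "dx", "dy", "dz": the shift along the world's x, y, z in mm; "yaw": the turn about the world's z in degrees. In form: [{"dx": .., "dy": .., "dz": .., "yaw": ..}, ...]. A call has 1 to 5 rows; each row shifts and turns the commanded pose from where the row before left it; what a row does not reach is not made up. A row lasts 1/12 s, in which the tool goes at most 41.7 mm and 7.16 degrees, less where a joint would pass 70% of its speed; a pose out of reach is approached as far as the arm can. A call with a gripper value outside its range is refused whole. "grip" is the opening, from 0 (shut) to 1 (fully open), set as the call begins (left out, the last holds). The fingers move at their own pace and stop on an object; the grip force is fixed at half the most. Time passes only in rows, so rows that do not move let the fingers close. It gives the time, the measured TCP pose, the force and the opening at its end, in the units of the state.
- env.state(): the state, without advancing time (a new reading comes with each control period).
- env.read_camera(name): name is "side" or "top" or "wrist"; returns the picture (480x640x3 uint8, red, green, blue); there is no depth.
- env.calibration(name): a dict with "intrinsics" (3x3 intrinsics, pixels), "rvec" (rotation vector, rad) and "tvec" (3), from world to camera coordinates, as OpenCV has them. Camera axes: x right, y down, z forward; pixel columns grow to the right and rows downward; lengths in mm; the calibration is good to about 2 mm. A picture is of the moment at which its call begins: read the wrist's pose just before it. calibration takes no time and is no camera call; for the wrist camera it gives the pose at the moment of the call.
- env.job_done(): hands the job in, once; it reports no verdict.
Trained networks look in the newest picture that a camera, given by its name, has taken for a name from the list of things; names that differ only in an ending like _2 or _b are one class to them, and where a whole thing is asked for, a point or a joint stands for the part that bears it (a point fixed in the world has none). Each returns a list of dicts, best first, with "conf" (0 to 1); they miss things now and then, are a little off and sometimes report something else, mostly with a low value. They report only what shows in the picture. A call takes as long as a camera call.
- env.trace(query, camera): "pixels" (480x640 bool, what is visible of it) and "pixel" ([column, row] in pixels, amid what is visible of it).
- env.place_of(query, camera): "pixel" ([column, row] in pixels: a listed point, or the origin of a listed thing).
The state is a dict: "t": time; "joints": joint angles; "qvel": joint speeds; "tau": joint torques, N m; "eef_pos": TCP position; "tcp_rot": TCP orientation; "ft_force": force on the tool from outside, world axes, zero at the start; "moment": the same for the moment, N m; "opening": opening from 0.0 (shut) to 1.0 (fully open).
Only numpy, scipy, OpenCV 4.12 (cv2) and the standard library are available. Lean on these libraries where they do the work, as an engineer would, in place of code of your own. Each camera call takes 0.05 s, during which the arm holds its last target.

## Working session

There is one attempt and no reset: what is moved stays moved. The work goes in short steps, Python scripts to look and compute and a tool call to move; the robot and the scene stay as the last step left them, time stands still between calls to the robot, and variables do not carry over. Pictures are saved under pics/ and viewed, and the job is handed in when it is done.

Besides the shell and the picture viewer there is one more tool, called by a JSON object that holds its "name" and its "arguments", one argument or row to a line. drive_tool: Moves the arm, as the interface text tells. Its arguments: {"type":"object","properties":{"commands":{"type":"array"},"grip":{"type":"number"}},"required":["commands"]}

```bash
mkdir -p pics
cat > h.py <<'E'
import numpy as np, cv2
from cell import env
def cal(c):
    k=env.calibration(c); return np.array(k["intrinsics"],float),np.array(k["rvec"],float),np.array(k["tvec"],float).reshape(3)
def ray(c,px,z):
    K,r,t=cal(c);R=cv2.Rodrigues(r)[0]
    d=R.T@np.linalg.inv(K)@np.array([px[0],px[1],1.]);o=-R.T@t
    return o+d*(z-o[2])/d[2]
def proj(c,P):
    K,r,t=cal(c);return cv2.projectPoints(np.array(P,float).reshape(-1,3),r,t,K,None)[0].reshape(-1,2)
def snap(c,n):
    im=env.read_camera(c);cv2.imwrite(f"pics/{n}.png",im[:,:,::-1]);return im
E
python3 - <<'E'
from h import *
for c in("top","side"):
    snap(c,c+"1")
Z=dict(turntable=0,marked_slot=80,work_top=140,work_end=140,bolt_push=120,gel_jar=0,magnet_square=0,tube_offcut=0,spray_bottle=0)
for c in("top","side"):
  for q,z in Z.items():
    for r in env.place_of(q,c)[:2]: print(c,q,np.round(r["pixel"]),round(r["conf"],2),np.round(ray(c,r["pixel"],z)))
print(env.state()["t"])
E
```

```text
top turntable [283. 246.] 0.84 [523.  80.   0.]
top marked_slot [333. 211.] 0.93 [583. -28.  80.]
top work_top [278. 238.] 0.87 [519.  84. 140.]
top work_end [260. 195.] 0.76 [604. 117. 140.]
top work_end [282. 246.] 0.69 [503.  74. 140.]
top bolt_push [399. 267.] 0.63 [ 461. -151.  120.]
top gel_jar [368. 319.] 0.65 [362. -99.   0.]
top magnet_square [368. 318.] 0.65 [ 364. -100.    0.]
top tube_offcut [239. 180.] 0.91 [672. 177.   0.]
side turntable [297. 200.] 0.37 [530. 260.   0.]
side marked_slot [324. 240.] 0.58 [580. -22.  80.]
side work_top [298. 200.] 0.87 [524.  73. 140.]
side work_end [328. 184.] 0.77 [606. 134. 140.]
side bolt_push [279. 271.] 0.7 [ 462. -165.  120.]
side gel_jar [268. 392.] 0.64 [ 423. -402.    0.]
side gel_jar [241. 292.] 0.63 [ 366. -109.    0.]
side magnet_square [331. 304.] 0.72 [ 583. -167.    0.]
side tube_offcut [349. 217.] 0.93 [674. 163.   0.]
side spray_bottle [322. 173.] 0.67 [618. 393.   0.]
side spray_bottle [321. 238.] 0.45 [583.  79.   0.]
1.0
```

View pics/top1.png

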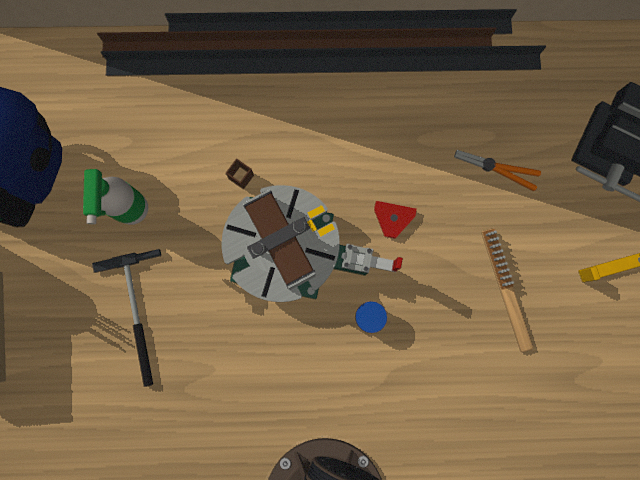

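View pics/side1.png

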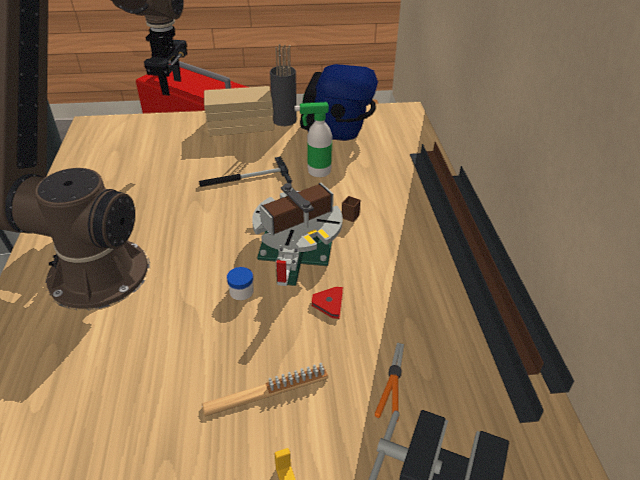

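Top view: the faceplate is centred near (281,243), the yellow slot is at (322,220) and the red bolt end at (398,265). Next I'll refine the axis and the bolt direction.

Run:
```python
from h import *
im=cv2.imread("pics/top1.png")
for q in("faceplate","lock_bolt"):
    for c in("top","side"):
        r=env.trace(q,c)
        if r:
            m=r[0]["pixels"].astype(np.uint8); print(q,c,r[0]["conf"],m.sum(),r[0]["pixel"])
            if c=="top": im[m>0]=im[m>0]//2+np.array([120,0,60],np.uint8)
            np.save(f"{q}_{c}.npy",m)
m=np.load("faceplate_top.npy")
cs,_=cv2.findContours(m,0,2); h=cv2.convexHull(max(cs,key=cv2.contourArea)).reshape(-1,2)
P=np.array([ray("top",p,80)[:2] for p in h]);
from scipy.optimize import least_squares
s=least_squares(lambda v:np.hypot(*(P-v[:2]).T)-v[2],[522,79,120],loss="soft_l1",f_scale=2);print("fit",s.x)
# red end in top image
src=cv2.imread("pics/top1.png").astype(int)
red=(src[:,:,2]>120)&(src[:,:,1]<70)&(src[:,:,0]<70)
ys,xs=np.nonzero(red); k=(abs(xs-398)<14)&(abs(ys-265)<14); print("red",xs[k].min(),xs[k].max(),ys[k].min(),ys[k].max())
st=env.state();print(st["t"],st["tcp_rot"],st["joints"])
cv2.imwrite("pics/t2.png",cv2.resize(im[150:350,200:440],None,fx=3,fy=3,interpolation=2))
```

```text
faceplate top 0.76 10168 [281.9, 241.4]
faceplate side 0.71 4485 [298.1, 219.5]
lock_bolt top 0.56 473 [381.6, 263.0]
lock_bolt side 0.81 297 [282.3, 271.0]
fit [519.2514195   82.06305942 120.1980219 ]
red 394 401 257 267
1.2 [ 3.14151381e+00 -2.48806573e-05  2.87775220e+00] [ 1.20138880e+00  4.90893889e-01  1.55890616e+00  3.72430324e-05
  1.09171682e+00 -1.05584238e-01]
```

View pics/t2.png

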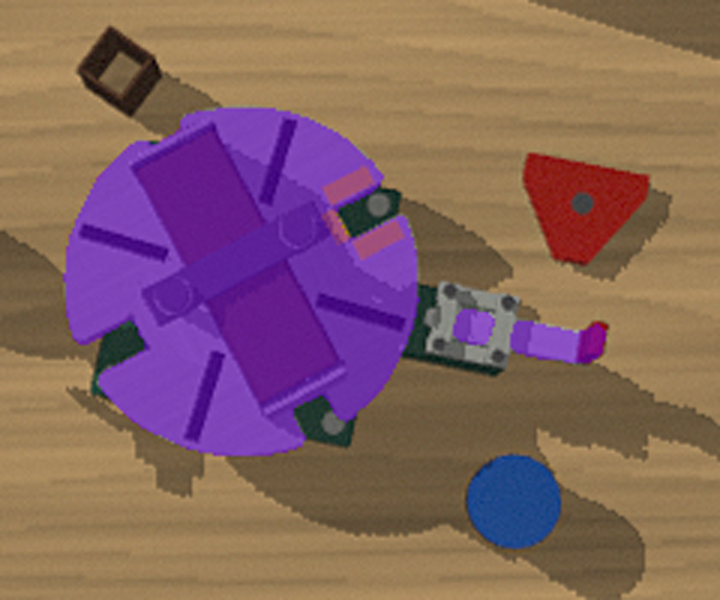

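Run:
```python
from h import *
A=np.array([519.6,81.5])
f=lambda u,v:(200+u/3,150+v/3)
for n,(u,v),z in [("guide c",(477,327),91),("guide corners mean",((450+508+496+440)/4,(290+302+357+345)/4),95),("bar end",(552,341),77),("red top mid",(597,337),140),("slot",(378,208),80),("slot inner",(340,226),80),("tubeend",(173,146),140)]:
    p=ray("top",f(u,v),z)[:2];d=p-A;print(n,p.round(1),round(np.hypot(*d),1),round(np.degrees(np.arctan2(d[1],d[0])),1))
```

```text
guide c [480.9 -76.8] 162.9 -103.7
guide corners mean [482.9 -74.2] 159.9 -103.3
bar end [ 472.  -128.6] 215.4 -102.8
red top mid [ 467.5 -149.4] 236.7 -102.7
slot [565.3 -12.5] 104.5 -64.1
slot inner [553.3  13.8] 75.7 -63.6
tubeend [597.7 121.9] 87.9 27.4
```

{"name": "drive_tool", "arguments": {
  "commands": [
    {"dx": 26, "dy": -28, "dz": 0, "yaw": 0},
    {"dx": 26, "dy": -28, "dz": 0, "yaw": 0},
    {"dx": 26, "dy": -28, "dz": 0, "yaw": 0},
    {"dx": 26, "dy": -28, "dz": 0, "yaw": 0},
    {"dx": 26, "dy": -28, "dz": 0, "yaw": 0}
  ],
  "grip": 0
}}

```text
t: 1.62
eef_pos: [293.8, 462.0, 214.8]
tcp_rot: [3.141, 0.0, 2.878]
ft_force: [0.8, 0.5, 1.1]
opening: 0.703
```

{"name": "drive_tool", "arguments": {
  "commands": [
    {"dx": 26, "dy": -28, "dz": 0, "yaw": 0},
    {"dx": 26, "dy": -28, "dz": 0, "yaw": 0},
    {"dx": 26, "dy": -28, "dz": 0, "yaw": 0},
    {"dx": 26, "dy": -28, "dz": 0, "yaw": 0},
    {"dx": 26, "dy": -28, "dz": 0, "yaw": 0}
  ]
}}

```text
t: 2.03
eef_pos: [424.0, 321.9, 214.9]
tcp_rot: [3.141, 0.0, 2.878]
ft_force: [1.1, 0.2, -0.9]
opening: 0.355
```

{"name": "drive_tool", "arguments": {
  "commands": [
    {"dx": 26, "dy": -28, "dz": 0, "yaw": 0},
    {"dx": 26, "dy": -28, "dz": 0, "yaw": 0},
    {"dx": 26, "dy": -28, "dz": 0, "yaw": 0},
    {"dx": 26, "dy": -28, "dz": 0, "yaw": 0},
    {"dx": 26, "dy": -28, "dz": 0, "yaw": 0}
  ]
}}

```text
t: 2.45
eef_pos: [554.0, 181.7, 214.8]
tcp_rot: [3.141, 0.0, 2.878]
ft_force: [0.6, 0.7, 0.4]
opening: 0.023
```

{"name": "drive_tool", "arguments": {
  "commands": [
    {"dx": 0, "dy": 0, "dz": -35, "yaw": 0},
    {"dx": 0, "dy": 0, "dz": -35, "yaw": 0},
    {"dx": 0, "dy": 0, "dz": -35, "yaw": 0},
    {"dx": 0, "dy": 0, "dz": 0, "yaw": 0}
  ]
}}

```text
t: 2.78
eef_pos: [550.4, 182.4, 104.2]
tcp_rot: [-3.138, -0.008, 2.877]
ft_force: [-0.9, -0.1, -0.6]
opening: 0.007
```

Run:
```python
from h import *
im=snap("top","top3");cv2.imwrite("pics/t3.png",cv2.resize(im[130:350,180:440,::-1],None,fx=2.5,fy=2.5,interpolation=2))
```

```text
(no output)
```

View pics/t3.png

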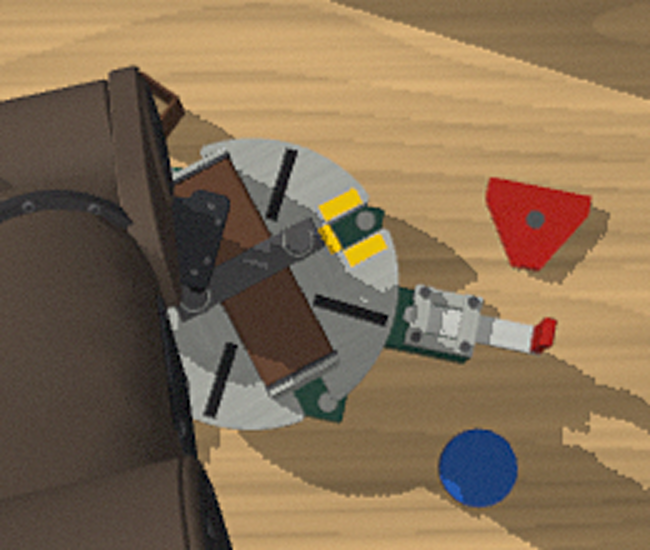

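{"name": "drive_tool", "arguments": {
  "commands": [
    {"dx": 6, "dy": -12, "dz": 0, "yaw": 0},
    {"dx": 6, "dy": -12, "dz": 0, "yaw": 0},
    {"dx": 7, "dy": -6, "dz": 0, "yaw": 0},
    {"dx": 6, "dy": -5, "dz": 0, "yaw": 0},
    {"dx": 5, "dy": -4, "dz": 0, "yaw": 0}
  ]
}}

```text
t: 3.25
eef_pos: [584.1, 143.5, 111.2]
tcp_rot: [3.141, 0.002, 2.877]
ft_force: [-2.9, 2.2, 2.2]
opening: 0.008
```

{"name": "drive_tool", "arguments": {
  "commands": [
    {"dx": 5, "dy": -6, "dz": 0, "yaw": 0},
    {"dx": 5, "dy": -7, "dz": 0, "yaw": 0},
    {"dx": 4, "dy": -6, "dz": 0, "yaw": 0},
    {"dx": 3, "dy": -6, "dz": 0, "yaw": 0},
    {"dx": 0, "dy": 0, "dz": 0, "yaw": 0}
  ]
}}

```text
t: 3.67
eef_pos: [600.9, 118.1, 109.8]
tcp_rot: [3.142, 0.001, 2.877]
ft_force: [-0.1, -0.1, 0.5]
opening: 0.004
```

Run:
```python
from h import *
im=snap("top","top4");cv2.imwrite("pics/t4.png",cv2.resize(im[130:350,180:440,::-1],None,fx=2.5,fy=2.5,interpolation=2))
im=snap("side","side4");cv2.imwrite("pics/s4.png",cv2.resize(im[150:330,200:400,::-1],None,fx=3,fy=3,interpolation=2))
A=np.array([519.6,81.5])
for c in("top","side"):
  for q,z in(("marked_slot",80),("work_end",140),("bolt_push",120)):
    for r in env.place_of(q,c)[:1]:
      p=ray(c,r["pixel"],z)[:2];d=p-A;print(c,q,np.round(r["pixel"],1),round(r["conf"],2),p.round(1),np.hypot(*d).round(1),np.degrees(np.arctan2(d[1],d[0])).round(1))
```

```text
top marked_slot [339.6 246.3] 0.94 [508.9 -39. ] 120.9 -95.1
top bolt_push [398.8 266.6] 0.85 [ 461.2 -151.8] 240.5 -104.1
side marked_slot [298.1 244.9] 0.59 [514.  -34.4] 116.0 -92.7
side work_end [331.8 198.9] 0.75 [610.2  69.4] 91.5 -7.6
side bolt_push [279.9 273.6] 0.69 [ 463.3 -173.3] 261.0 -102.5
```

View pics/t4.png

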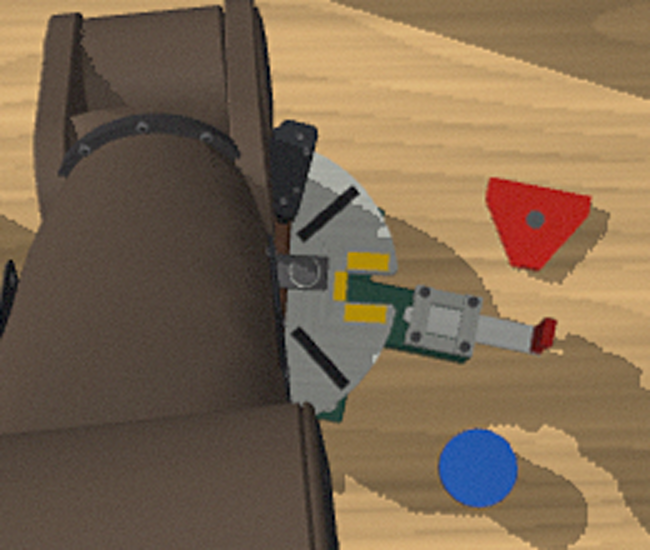

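View pics/s4.png

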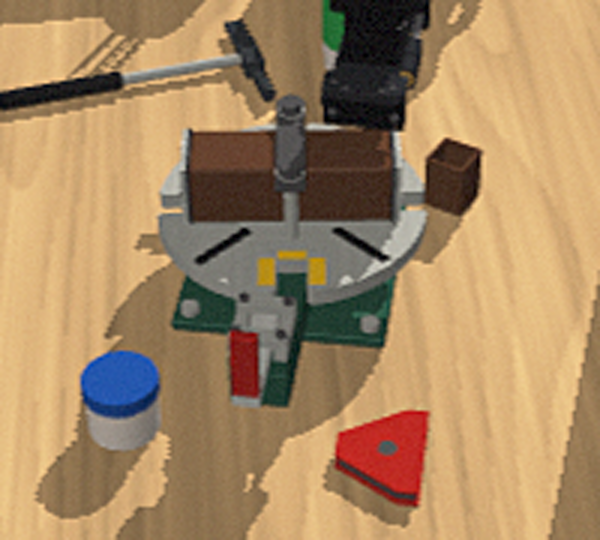

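{"name": "drive_tool", "arguments": {
  "commands": [
    {"dx": 1, "dy": -4, "dz": 0, "yaw": 0},
    {"dx": 1, "dy": -4, "dz": 0, "yaw": 0},
    {"dx": 1, "dy": -3, "dz": 0, "yaw": 0},
    {"dx": 0, "dy": -2, "dz": 0, "yaw": 0},
    {"dx": 0, "dy": 0, "dz": 0, "yaw": 0}
  ]
}}

```text
t: 4.48
eef_pos: [603.2, 105.8, 109.7]
tcp_rot: [3.142, 0.0, 2.877]
ft_force: [0.1, -0.2, 0.5]
opening: 0.003
```

Run:
```python
from h import *
im=snap("top","top5");cv2.imwrite("pics/t5.png",cv2.resize(im[200:310,280:420,::-1],None,fx=5,fy=5,interpolation=2))
A=np.array([519.6,81.5])
print(env.state()["eef_pos"],env.state()["ft_force"])
for c in("top",):
  for q,z in(("marked_slot",80),):
    for r in env.place_of(q,c)[:1]:
      p=ray(c,r["pixel"],z)[:2];d=p-A;print(c,q,np.round(r["pixel"],1),round(r["conf"],2),p.round(1),np.hypot(*d).round(1),np.degrees(np.arctan2(d[1],d[0])).round(1))
```

```text
[603.14696899 105.94288378 109.70023024] [-0.02043634 -0.20096877  0.02731849]
top marked_slot [339.8 250. ] 0.89 [501.3 -39.2] 122.1 -98.6
```

View pics/t5.png

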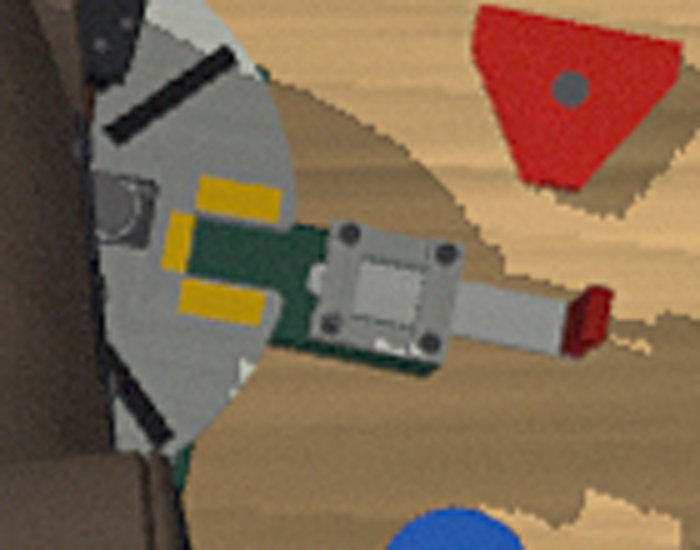

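Run:
```python
from h import *
im=cv2.imread("pics/top5.png").astype(int)
A=np.array([519.6,81.5])
B,G,R=im[...,0],im[...,1],im[...,2]
m=((R>150)&(G>110)&(B<90)).astype(np.uint8);m[:,:300]=0;m[:,345:]=0
n,l,s,c=cv2.connectedComponentsWithStats(m)
for i in range(1,n):
  if s[i,4]>8:
    p=ray("top",c[i],80)[:2];d=p-A;print(s[i,4],c[i].round(1),p.round(1),np.hypot(*d).round(1),np.degrees(np.arctan2(d[1],d[0])).round(1))
f=lambda u,v:(280+u/5,200+v/5)
for nm,(u,v),z in [("nose",(318,280),72),("guide",(390,290),91),("bar",(508,318),77),("redtop",(600,318),140)]:
    p=ray("top",f(u-.0,v),z)[:2];d=p-A;print(nm,p.round(1),np.hypot(*d).round(1),np.degrees(np.arctan2(d[1],d[0])).round(1))
```

```text
112 [327.2 239.5] [523.3 -13.9] 95.5 -87.8
55 [315.1 247.8] [506.8  11.1] 71.5 -100.3
115 [323.7 260.1] [481.2  -6. ] 95.5 -113.7
9 [336.6 270.9] [458.9 -31.5] 128.3 -118.3
nose [489.8 -47. ] 131.9 -103.0
guide [483.  -74.8] 160.5 -103.2
bar [ 472.2 -123.7] 210.6 -103.0
redtop [ 465.  -151.2] 239.1 -103.2
```

{"name": "drive_tool", "arguments": {
  "commands": [
    {"dx": 0, "dy": -2, "dz": 0, "yaw": 0},
    {"dx": 0, "dy": -1.5, "dz": 0, "yaw": 0},
    {"dx": 0, "dy": 0, "dz": 0, "yaw": 0}
  ]
}}

```text
t: 4.83
eef_pos: [603.1, 102.7, 109.7]
tcp_rot: [3.141, 0.0, 2.878]
ft_force: [1.1, 0.7, 0.7]
opening: 0.001
```

```bash
cat > ang.py <<'E'
from h import *
import sys
n=sys.argv[1]
im=snap("top",n);cv2.imwrite(f"pics/{n}c.png",cv2.resize(im[200:310,280:420,::-1],None,fx=5,fy=5,interpolation=2))
im=im[:,:,::-1].astype(int)
A=np.array([519.6,81.5])
B,G,R=im[...,0],im[...,1],im[...,2]
m=((R>150)&(G>110)&(B<90)).astype(np.uint8);m[:,:300]=0;m[:,345:]=0
n,l,s,c=cv2.connectedComponentsWithStats(m)
for i in range(1,n):
  if s[i,4]>20:
    p=ray("top",c[i],80)[:2];d=p-A;print(s[i,4],c[i].round(1),p.round(1),np.hypot(*d).round(1),np.degrees(np.arctan2(d[1],d[0])).round(1))
print(env.state()["eef_pos"],env.state()["ft_force"])
E
python3 ang.py top6
```

```text
114 [327.4 241.1] [520.1 -14.3] 95.8 -89.7
56 [314.8 249.3] [503.8  11.6] 71.7 -102.8
115 [323.1 261.6] [478.2  -4.7] 95.7 -115.7
[603.10860709 102.73677553 109.74191201] [0.38180417 0.76563695 0.89346069]
```

{"name": "drive_tool", "arguments": {
  "commands": [
    {"dx": 3, "dy": 12, "dz": 0, "yaw": 0},
    {"dx": 3, "dy": 12, "dz": 0, "yaw": 0},
    {"dx": 0, "dy": 0, "dz": 35, "yaw": 0},
    {"dx": 0, "dy": 0, "dz": 35, "yaw": 0},
    {"dx": 0, "dy": 0, "dz": 35, "yaw": 0}
  ]
}}

```text
t: 5.3
eef_pos: [608.7, 128.3, 215.6]
tcp_rot: [-3.141, -0.001, 2.879]
ft_force: [0.5, 0.2, 0.3]
opening: 0.004
```

{"name": "drive_tool", "arguments": {
  "commands": [
    {"dx": -15, "dy": -32, "dz": 0, "yaw": 0},
    {"dx": -15, "dy": -32, "dz": 0, "yaw": 0},
    {"dx": -15, "dy": -32, "dz": 0, "yaw": 0},
    {"dx": -15, "dy": -32, "dz": 0, "yaw": 0},
    {"dx": -15, "dy": -32, "dz": 0, "yaw": 0}
  ]
}}

```text
t: 5.72
eef_pos: [533.4, -33.3, 214.9]
tcp_rot: [3.142, 0.0, 2.879]
ft_force: [0.7, -0.3, -0.7]
opening: 0.006
```

{"name": "drive_tool", "arguments": {
  "commands": [
    {"dx": -15, "dy": -32, "dz": 0, "yaw": 0},
    {"dx": -15, "dy": -32, "dz": 0, "yaw": 0},
    {"dx": -15, "dy": -32, "dz": 0, "yaw": 0},
    {"dx": -15, "dy": -32, "dz": 0, "yaw": 0},
    {"dx": -15, "dy": -32, "dz": 0, "yaw": 0}
  ]
}}

```text
t: 6.13
eef_pos: [458.7, -193.7, 214.9]
tcp_rot: [3.142, 0.0, 2.879]
ft_force: [0.3, 0.2, -0.5]
opening: 0.005
```

```bash
python3 ang.py top7
python3 - <<'E'
from h import *
snap("wrist","w7")
snap("side","s7")
E
```

```text
107 [327.5 241. ] [520.4 -14.5] 96.0 -89.5
51 [314.8 249. ] [504.3  11.6] 71.5 -102.3
108 [323.2 261.5] [478.5  -4.8] 95.6 -115.5
[ 457.08444192 -197.97024728  214.85113372] [ 0.85681508 -3.87182582 -0.06792937]
```

View pics/s7.png

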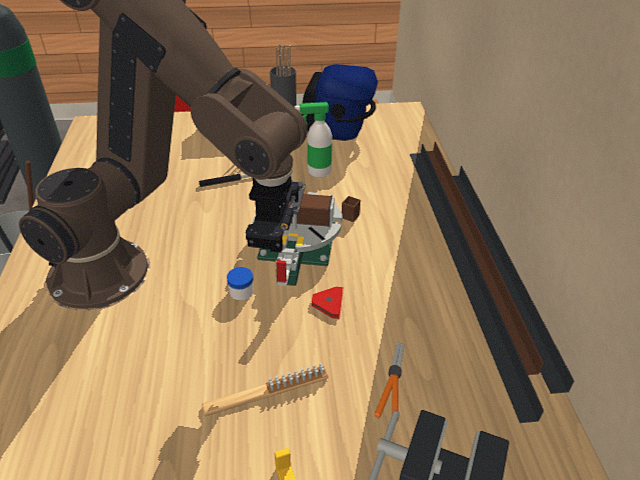

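View pics/w7.png

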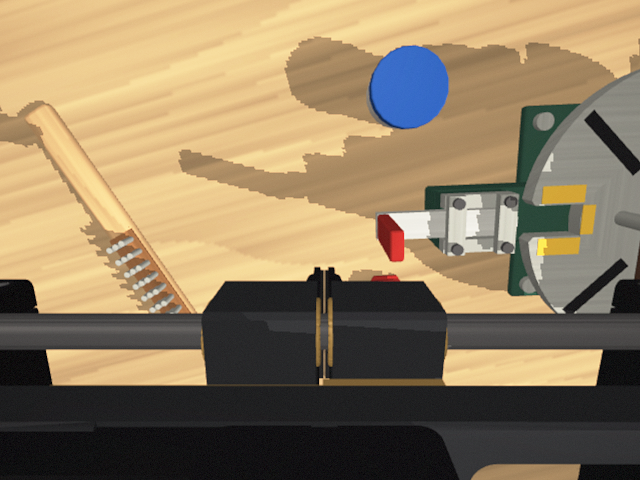

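Run:
```python
from h import *
A=np.array([519.6,81.5]);a=np.radians(-103.1);d=np.array([np.cos(a),np.sin(a)]);l=np.array([-d[1],d[0]])
for px in [(378,213),(390,260),(403,260),(391,216)]:
    p=ray("wrist",px,140)[:2]-A;print(px,(p@d).round(1),(p@l).round(1))
for r in env.place_of("bolt_push","wrist")[:2]:
    p=ray("wrist",r["pixel"],120)[:2];print(r,p,(p-A)@d,(p-A)@l)
print("tcp",[( np.array(env.state()["eef_pos"])[:2]-A)@v for v in(d,l)],proj("wrist",env.state()["eef_pos"]))
```

```text
(378, 213) 245.8 -19.7
(390, 260) 237.9 12.4
(403, 260) 229.2 12.8
(391, 216) 237.3 -17.4
{'pixel': [386.4, 240.3], 'conf': 0.6} [ 469.97020628 -149.24733974] 235.991021050294 3.9609598979619776
tcp [np.float64(281.12956895606146), np.float64(3.446366128580209)] [[322.6999046 291.1991299]]
```

{"name": "drive_tool", "arguments": {
  "commands": [
    {"dx": -2.5, "dy": 0, "dz": -35, "yaw": 0},
    {"dx": 0, "dy": 0, "dz": -35, "yaw": 0},
    {"dx": 0, "dy": 0, "dz": -35, "yaw": 0},
    {"dx": 0, "dy": 0, "dz": 0, "yaw": 0}
  ]
}}

```text
t: 6.67
eef_pos: [455.1, -190.4, 105.0]
tcp_rot: [3.139, -0.008, 2.88]
ft_force: [-0.2, -0.1, -0.7]
opening: 0.006
```

{"name": "drive_tool", "arguments": {
  "commands": [
    {"dx": 2, "dy": 9, "dz": 0, "yaw": 0},
    {"dx": 2, "dy": 9, "dz": 0, "yaw": 0},
    {"dx": 2, "dy": 8, "dz": 0, "yaw": 0},
    {"dx": 2, "dy": 8, "dz": 0, "yaw": 0},
    {"dx": 0, "dy": 0, "dz": 0, "yaw": 0}
  ]
}}

```text
t: 7.08
eef_pos: [465.3, -157.7, 111.1]
tcp_rot: [-3.141, 0.002, 2.879]
ft_force: [0.2, 0.9, 0.1]
opening: 0.008
```

```bash
python3 ang.py top8
python3 - <<'E'
from h import *
im=snap("side","side8");cv2.imwrite("pics/s8.png",cv2.resize(im[150:330,200:400,::-1],None,fx=3,fy=3,interpolation=2))
E
```

```text
114 [327.4 241.1] [520.1 -14.3] 95.8 -89.7
56 [314.8 249.3] [503.8  11.6] 71.7 -102.8
116 [323.1 261.6] [478.2  -4.7] 95.6 -115.6
[ 465.11613374 -158.19430412  110.80991276] [-0.06142023 -0.22438038  0.7105351 ]
```

View pics/s8.png

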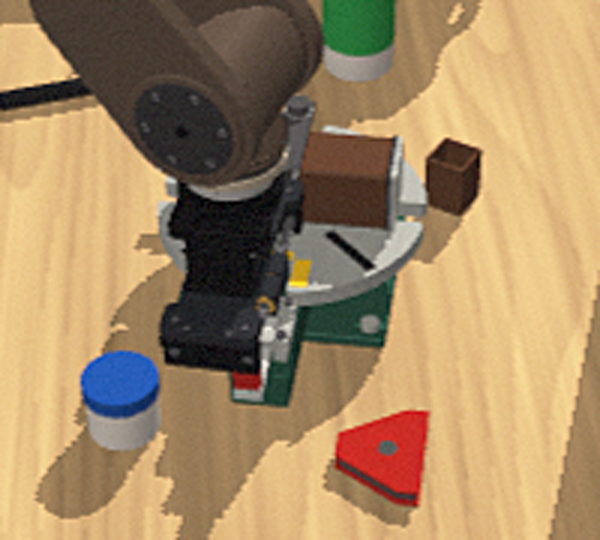

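View pics/top8c.png

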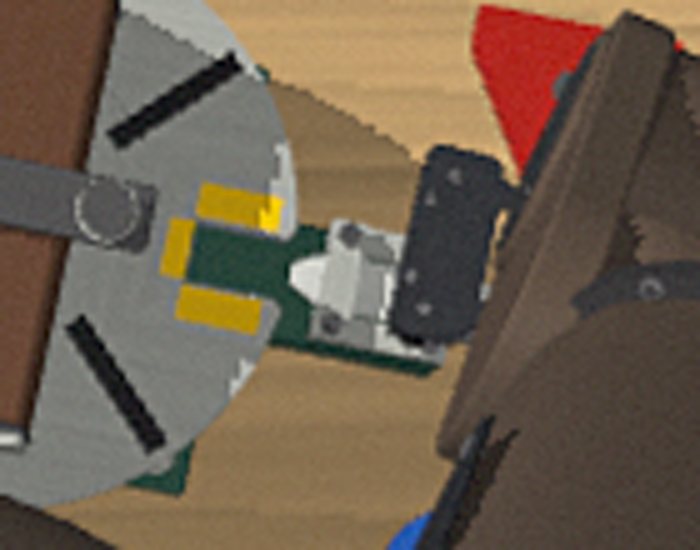

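The bolt nose is moving and lined up with the slot mouth, near (340,255) in the full image. I'll keep pushing.

{"name": "drive_tool", "arguments": {
  "commands": [
    {"dx": 1.5, "dy": 6, "dz": 0, "yaw": 0},
    {"dx": 1.5, "dy": 6, "dz": 0, "yaw": 0},
    {"dx": 1, "dy": 6, "dz": 0, "yaw": 0},
    {"dx": 1.5, "dy": 6, "dz": 0, "yaw": 0}
  ]
}}

```text
t: 7.52
eef_pos: [470.3, -134.9, 109.9]
tcp_rot: [-3.141, 0.001, 2.877]
ft_force: [-0.3, -4.0, 4.8]
opening: 0.004
```

{"name": "drive_tool", "arguments": {
  "commands": [
    {"dx": 1, "dy": 3, "dz": 0, "yaw": 0},
    {"dx": 0.5, "dy": 3, "dz": 0, "yaw": 0},
    {"dx": 0.5, "dy": 2, "dz": 0, "yaw": 0},
    {"dx": 0, "dy": 0, "dz": 0, "yaw": 0}
  ]
}}

```text
t: 7.85
eef_pos: [472.0, -126.6, 109.6]
tcp_rot: [3.141, -0.0, 2.878]
ft_force: [-0.2, -0.1, 0.6]
opening: 0.008
```

```bash
python3 ang.py top9
```

```text
112 [327.3 241. ] [520.3 -14.1] 95.6 -89.6
56 [314.8 249.3] [503.8  11.6] 71.7 -102.8
114 [323.2 261.6] [478.2  -4.8] 95.7 -115.6
[ 471.81285955 -126.68222648  109.45186364] [-0.87361019 -1.40503353  0.11754884]
```

View pics/top9c.png

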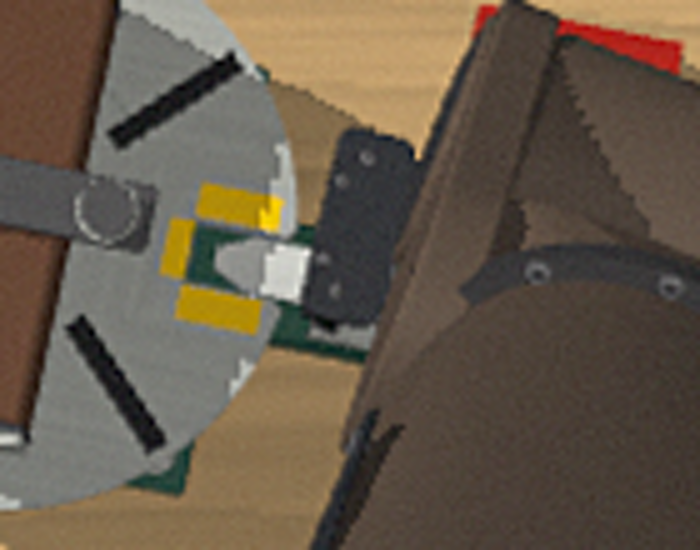

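{"name": "drive_tool", "arguments": {
  "commands": [
    {"dx": 0.5, "dy": 2, "dz": 0, "yaw": 0},
    {"dx": 0.5, "dy": 1.5, "dz": 0, "yaw": 0}
  ]
}}

```text
t: 8.07
eef_pos: [472.6, -123.5, 109.5]
tcp_rot: [3.142, -0.001, 2.878]
ft_force: [-1.7, -3.2, 1.3]
opening: 0.002
```

{"name": "drive_tool", "arguments": {
  "commands": [
    {"dx": 0.3, "dy": 1.2, "dz": 0, "yaw": 0},
    {"dx": 0, "dy": 0, "dz": 0, "yaw": 0}
  ]
}}

```text
t: 8.23
eef_pos: [473.0, -122.2, 109.5]
tcp_rot: [3.141, -0.001, 2.878]
ft_force: [-2.4, -2.3, -0.6]
opening: 0.005
```

{"name": "drive_tool", "arguments": {
  "commands": [
    {"dx": 0.3, "dy": 1.2, "dz": 0, "yaw": 0},
    {"dx": 0, "dy": 0, "dz": 0, "yaw": 0}
  ]
}}

```text
t: 8.4
eef_pos: [473.2, -121.1, 109.5]
tcp_rot: [3.142, -0.001, 2.878]
ft_force: [-3.1, -3.4, -0.6]
opening: 0.006
```

{"name": "drive_tool", "arguments": {
  "commands": [
    {"dx": 0.3, "dy": 1.2, "dz": 0, "yaw": 0},
    {"dx": 0, "dy": 0, "dz": 0, "yaw": 0}
  ]
}}

```text
t: 8.57
eef_pos: [473.3, -120.8, 109.5]
tcp_rot: [-3.14, -0.001, 2.879]
ft_force: [-6.6, -12.6, -0.9]
opening: 0.006
```

{"name": "drive_tool", "arguments": {
  "commands": [
    {"dx": 0.3, "dy": 1.2, "dz": 0, "yaw": 0},
    {"dx": 0, "dy": 0, "dz": 0, "yaw": 0}
  ]
}}

```text
t: 8.73
eef_pos: [473.4, -120.6, 109.5]
tcp_rot: [-3.139, -0.001, 2.879]
ft_force: [-11.1, -23.0, -1.1]
opening: 0.005
```

{"name": "drive_tool", "arguments": {
  "commands": [
    {"dx": 0.2, "dy": 1, "dz": 0, "yaw": 0},
    {"dx": 0, "dy": 0, "dz": 0, "yaw": 0}
  ]
}}

```text
t: 8.9
eef_pos: [473.4, -120.5, 109.6]
tcp_rot: [-3.138, -0.001, 2.879]
ft_force: [-13.2, -31.8, -1.2]
opening: 0.003
```

The push has met a hard stop: about 32 N with no further movement, and the finger 208 mm from the axis, where about 209 was expected at full travel. I'll back off and check.

{"name": "drive_tool", "arguments": {
  "commands": [
    {"dx": -1, "dy": -5, "dz": 0, "yaw": 0},
    {"dx": -4, "dy": -18, "dz": 0, "yaw": 0},
    {"dx": -5, "dy": -22, "dz": 0, "yaw": 0},
    {"dx": 0, "dy": 0, "dz": 35, "yaw": 0},
    {"dx": 0, "dy": 0, "dz": 35, "yaw": 0}
  ]
}}

```text
t: 9.32
eef_pos: [463.6, -163.2, 179.3]
tcp_rot: [3.14, -0.004, 2.876]
ft_force: [0.2, 0.5, -0.1]
opening: 0.006
```

{"name": "drive_tool", "arguments": {
  "commands": [
    {"dx": -5, "dy": -30, "dz": 30, "yaw": 0},
    {"dx": 0, "dy": -35, "dz": 0, "yaw": 0},
    {"dx": 0, "dy": -35, "dz": 0, "yaw": 0},
    {"dx": 0, "dy": 0, "dz": 0, "yaw": 0}
  ]
}}

```text
t: 9.65
eef_pos: [460.1, -266.6, 209.5]
tcp_rot: [-3.14, 0.003, 2.875]
ft_force: [-0.9, 0.4, -0.8]
opening: 0.0
```

```bash
python3 ang.py top10;  python3 - <<'E'
from h import *
im=snap("side","side10");cv2.imwrite("pics/s10.png",cv2.resize(im[150:330,200:400,::-1],None,fx=3,fy=3,interpolation=2))
E
```

```text
109 [327.4 241. ] [520.3 -14.4] 95.9 -89.6
53 [314.8 249.2] [503.9  11.6] 71.7 -102.7
113 [323.1 261.6] [478.3  -4.7] 95.6 -115.6
[ 459.57748337 -264.24821032  208.96465114] [-0.35035041  0.51988104 -0.80125972]
```

View pics/top10c.png

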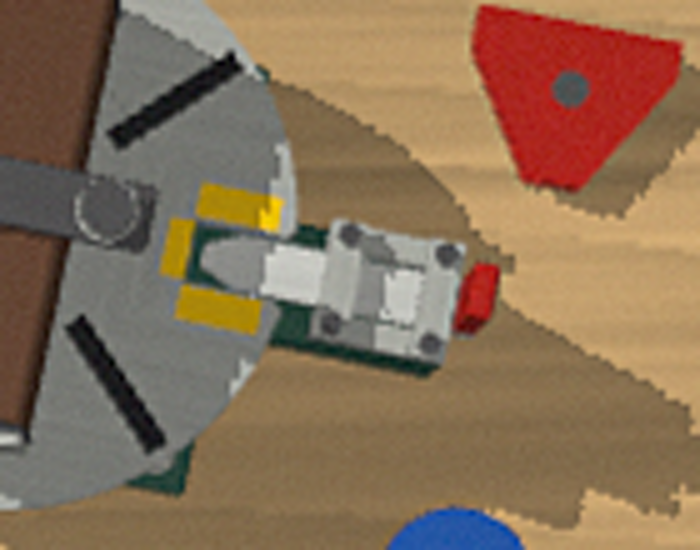

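View pics/side10.png

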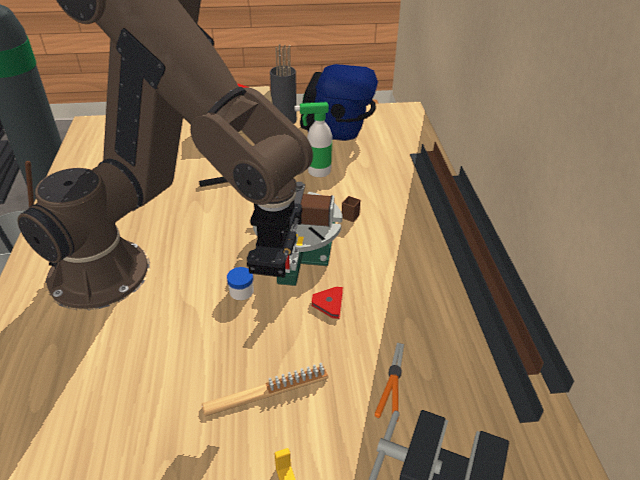

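The bolt nose is deep in the yellow-marked slot and the red end is against the guide (crop (460,300)). The jar and magnet have not moved. Handing in.

```bash
python3 -c "
from cell import env
print(env.job_done(), env.state()['t'])"
```

```text
the job is handed in; nothing more can be done
the job is handed in; nothing more can be done
```

The turntable is locked: the yellow-marked slot faces the bolt and the bolt is fully home in it. I handed the job in at about 10 s.

- **Turning:** With the fingers shut, I pushed the tube's flank clockwise until the marked slot pointed at -102.7°. The bolt line measured -103.1°, so it was about 0.4° off, within what the bolt nose can draw into line.
- **Bolt:** I pushed the red upturned end until it stopped hard, at about 34 N with no further movement. The finger was then about 208 mm from the turning axis, where 209–210 mm was expected at full travel.
- **Last checks:** After I backed off, the top picture shows the nose deep in the marked slot, the red end against the guide and the faceplate angle unchanged. The jar, magnet and offcut look unmoved, and the arm was clear with no contact force.
- **Less certain:** The place finder's single readings differed by several degrees between cameras (marked slot) and up to about 20 mm (bolt end). I relied on the yellow patches and the guide, measured in the top picture, instead. I did not measure the other loose things again after the push.

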